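Put the muddled craft supplies back in their own trays

TASK

The supplies for the nutshell craft class were put back muddled. Sort them so that all five trays are full, each with its own kind only: the whole walnut in the near pocket of the tray of whole walnuts, the half shell with the half shells, the tea light with the tea lights, the paint jar with the paint jars, each at about the middle of its pocket, and the glue stick in the middle notches of the glue-stick rest, its middle about over the middle of the rest. Two near pockets hold a wrong piece, so clear a pocket before you fill it (park a piece on the green mat if you must); tea light and jar stand upright throughout, nut and shell are not rolled over.

Things in the scene. Friction and masses are not known exactly. Their poses are not given: they have to be found in the camera images.
- whole_walnut: Whole brown walnut, 35 x 43 x 33 mm high, 15 g, long along its y axis; origin at the centre of its underside, z up. Grasp across the waist (along x). At the start it lies in the near pocket of the half shell tray, roughly lengthwise.
- half_shell: Half walnut shell, a hollow little brown boat, open side up, 34 x 44 x 15 mm high, 12 g, long along its y axis (roughly away from the robot at the start); origin at the centre of its underside, z up. Grasp across the waist (along x). One of half shell, tea light and jar starts in the near pocket of the whole walnut tray, the others on the mat.
- tea_light: Tea light in a silver cup, round, 39 mm across, cup 16 mm high (21 with wick), 15 g, upright; origin at the centre of its underside, z up. Starts on the mat or in the near pocket of the whole walnut tray.
- paint_jar: White jar of gold craft paint, lid closed, round, 46 mm across, 46 mm high, about 60 g, upright; origin at the centre of its underside, z up. Starts on the mat or in the near pocket of the whole walnut tray.
- glue_stick: Off-white hot-glue stick, 98 mm long (its y axis), 11 mm thick, 12 g; origin under its middle, at its underside. Grasp across its middle. It lies on the green cutting mat: fixed, 3 mm thick, 170 x 640 mm, long side across, centre 0.415 m straight ahead of the robot; a piece can be parked there at 0.44 m ahead, where free.
- whole_walnut_tray: Fixed dark wood tray, 208 x 72 mm, three 64 x 64 mm pockets in a row; the two far ones hold whole walnuts that stay put. Inner floor 3 mm above the table, walls 4 mm thick, tops at 11 mm; 40 mm wide finger scoops (6 mm high) at mid-pocket in both long sides. Origin: table height, under the centre of the near pocket, the one to fill. x along the row, away from the robot; y left (within 7 degrees).
- half_shell_tray: Fixed dark wood tray, 208 x 72 mm, three 64 x 64 mm pockets in a row; the two far ones hold half shells that stay put. Inner floor 3 mm above the table, walls 4 mm thick, tops at 11 mm; 40 mm wide finger scoops (6 mm high) at mid-pocket in both long sides. Origin: table height, under the centre of the near pocket, the one to fill. x along the row, away from the robot; y left (within 7 degrees).
- tea_light_tray: Fixed dark wood tray, 208 x 72 mm, three 64 x 64 mm pockets in a row; the two far ones hold tea lights that stay put. Inner floor 3 mm above the table, walls 4 mm thick, tops at 11 mm; 40 mm wide finger scoops (6 mm high) at mid-pocket in both long sides. Origin: table height, under the centre of the near pocket, the one to fill. x along the row, away from the robot; y left (within 7 degrees).
- paint_jar_tray: Fixed dark wood tray, 208 x 72 mm, three 64 x 64 mm pockets in a row; the two far ones hold paint jars that stay put. Inner floor 3 mm above the table, walls 4 mm thick, tops at 11 mm; 40 mm wide finger scoops (6 mm high) at mid-pocket in both long sides. Origin: table height, under the centre of the near pocket, the one to fill. x along the row, away from the robot; y left (within 7 degrees).
- glue_stick_rest: Fixed dark wood rest, base 94 x 128 x 3 mm, two notched cross bars (9 mm thick) at 36 mm either side of its middle carry sticks along its x axis. Notches 26 mm wide, floors 12 mm, teeth 20 mm above the table. Outer notches (46 mm off) hold sticks that stay. Origin: table height under the middle of the empty notch. x away from the robot, y left (within 7 degrees).

How it is judged:
By the outcome, as a careful person would: the job done as asked, in the order asked, and still so for the second after the job is handed in, with the robot touching nothing.
It also fails if it takes over 128 s, if anything falls off the work surface, if the arm or the gripper's body presses on something with over 40 N, if the wrist force passes 120 N, or if a joint passes its speed limit or range.

ROBOT

A 7-joint arm with a two-finger parallel gripper is mounted at the origin on a cart in front of the work surface, level with it; the furniture and walls round the work are solid. World frame = base frame: x ahead of the robot, y to its left, z up, the work surface at z = 0. Lengths are in m, angles in rad, forces in N, time in s.
With the tool pointing down it reaches from about 0.35 to 0.9 m from the base axis. Payload 8.1 kg.
Tool frame: the origin (TCP) lies at the very end of the fingers, on their centre line; the grasp point (between the pads) lies env.grip_depth behind it (env.grip_depth is the distance from the TCP to the grasp point, in m); z points along the fingers, y is the line along which they close (so a half turn about z gives the same grasp; the last joint's range is limited). The gripper opens to 92 mm and grips with 3 to 60 N. Pads are 19 mm wide; open, the fingers measure 130 mm over their backs; the gripper's body (75 mm by 190 mm) begins 47 mm behind the grasp point.
Start: joints at [1.011, 0.434, 0.025, 1.573, -0.012, 1.134, -0.075], TCP at [0.276, -0.561, 0.227] pointing down, gripper open.
Joint ranges: [-2.62, 2.62], [-0.44, 2.09], [-1.27, 1.32], [0.08, 2.57], [-1.32, 4.46], [0.12, 2], [-2.74, 2.74]. Speed limits (rad/s): [2.22, 2.22, 3.01, 3.01, 3.14, 3.14, 3.14].

INTERFACE

Orientations are given as a rotation vector (axis times angle).
In Python, from bench import get_obs, imaging, job, env gives the robot as it stands.
- The arm moves only by the shell command python3 -m handwheel 'ROWS'. ROWS is JSON, a list of rows, each a list of 3 entries, a list of its own where there are three numbers: the turn, a rotation vector about the tool's x, y, z in degrees, then the shift along the tool's x, y, z in mm, then the finger opening in mm, from 0 to 91.8. A call has 1 to 10 rows; each row is the pose to reach, as a shift and turn from the pose commanded when the call began, along the tool's axes at that moment; what a row does not reach only later rows make up. A row lasts 1/10 s, in which the tool goes at most 50 mm and 8.59 degrees, less where a joint would pass 70% of its speed; a pose out of reach is approached as far as the arm can. A call with a gripper value outside its range is refused whole. The fingers move at their own pace and stop on an object; the grip force is fixed at half the most. Time passes only in rows, so rows that repeat a pose let the fingers close. It gives the time, the measured TCP pose, the force, the opening and the grip force at its end, in the units of the state.
- get_obs(): the state, without advancing time (a new reading comes with each control period).
- imaging.capture(name): name is "side" or "top"; returns a dict with "frame" (384x512x3 uint8, red, green, blue), "camera_matrix" (3x3 intrinsics, pixels), "origin" and "attitude" of the camera in the world. Camera axes: x right, y up, looking along -z (the intrinsics and any distortion apply to the point x, -y, -z); pixel columns grow to the right and rows downward; lengths in m; the calibration is good to about 2 mm. A picture is of the moment at which its call begins. There is no depth.
- job.finish_job(): hands the job in; it is judged then, once.
The state is a dict: "clock": time; "joints": joint angles; "dq": joint speeds; "effort": joint torques, N m; "position": TCP position; "ee_rot": TCP orientation; "ft_force": force on the tool from outside, world axes, zero at the start; "ft_torque": the same for the moment, N m; "finger_gap": opening from 0.0 (shut) to 1.0 (fully open); "grasp_force": force on a finger pad.
Only numpy, scipy, OpenCV 4.12 (cv2) and the standard library are available. Lean on these libraries where they do the work, as an engineer would, in place of code of your own. Each camera call takes 0.05 s, during which the arm holds its last target. There are 200 camera calls.

## Working session

There is one attempt and no reset: what is moved stays moved. The work goes in short steps, Python scripts to look and compute and a shell command to move; the robot and the scene stay as the last step left them, time stands still between calls to the robot, and variables do not carry over. Pictures are saved under pics/ and viewed, at most 14 in all, crops included, and the job is handed in when it is done.

```bash
ls; mkdir -p pics; python3 - <<'E'
from bench import get_obs, imaging, job, env
import cv2
print(env.grip_depth); o=get_obs(); print({k:o[k] for k in('clock','position','ee_rot','finger_gap')})
for n in('top','side'):
    c=imaging.capture(n); print(n,c['camera_matrix'],c['origin'],c['attitude'],[k for k in c])
    cv2.imwrite(f'pics/{n}0.png',cv2.resize(c['frame'][:,:,::-1],(800,600)))
E
```

```text
pics
0.0188
{'clock': 0.0, 'position': array([ 0.27540795, -0.56046633,  0.22597938]), 'ee_rot': array([-3.05858062e+00, -7.10875954e-01,  7.33691829e-04]), 'finger_gap': 1.001923634180924}
top [[403.89587408   0.         255.41021548]
 [  0.         403.89587408 183.8168925 ]
 [  0.           0.           1.        ]] [ 0.39102635 -0.01862188  0.99931235] [ 0.13069801 -0.08088182 -1.55300748] ['frame', 'camera_matrix', 'origin', 'attitude']
side [[354.00308183   0.         260.70761373]
 [  0.         354.00308183 187.19888983]
 [  0.           0.           1.        ]] [0.45369754 0.7750857  0.52268197] [ 0.05472473 -1.528531   -2.6835864 ] ['frame', 'camera_matrix', 'origin', 'attitude']
```

View pics/top0.png

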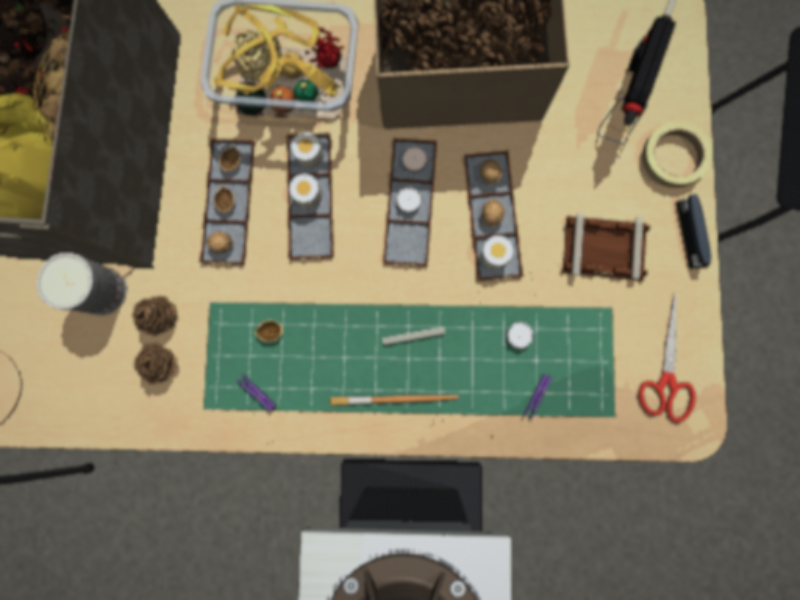

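View pics/side0.png

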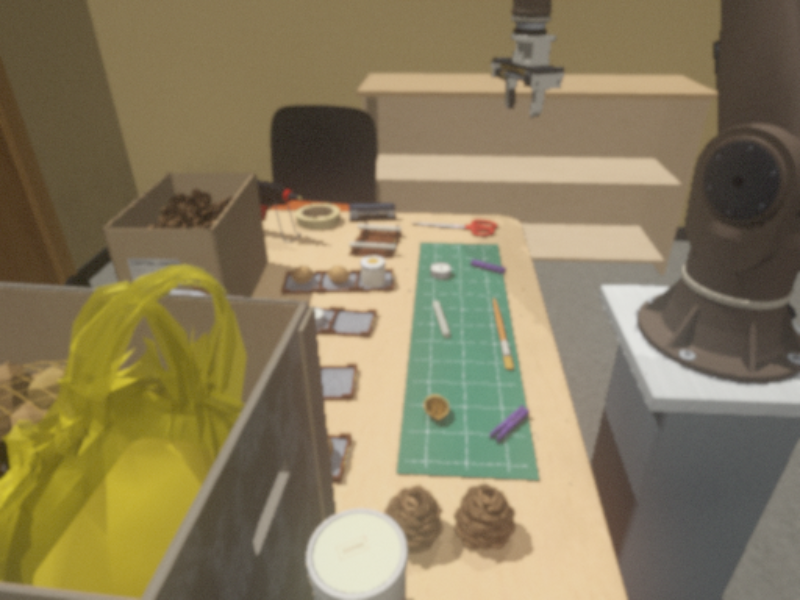

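The top view shows, at 800x600, the half-shell tray with the walnut in its near pocket at (218,242). The jar tray's near pocket (311,240) and the tea-light tray's near pocket (408,243) are empty. The walnut tray holds the jar at (498,250), and the glue rest is at (605,248). On the mat are the shell (269,331), the glue stick (414,336) and the tea light (519,336). A tall box stands left of the walnut, with its edge at about x=155. The side view agrees.

```bash
cat > h.py <<'E'
import numpy as np, cv2
from scipy.spatial.transform import Rotation as R
from bench import get_obs, imaging, env
def ray(c,uv):
    K=c['camera_matrix']; d=np.linalg.inv(K)@np.array([uv[0],uv[1],1.0])
    return R.from_rotvec(c['attitude']).apply([d[0],-d[1],-d[2]])
def onz(c,uv,z):
    d=ray(c,uv); o=np.array(c['origin']); return (o+d*(z-o[2])/d[2])
def proj(c,p):
    q=R.from_rotvec(c['attitude']).inv().apply(np.array(p)-c['origin'])
    v=c['camera_matrix']@np.array([q[0],-q[1],-q[2]]); return v[:2]/v[2]
E
python3 - <<'E'
from h import *
c=imaging.capture('top'); f=c['frame']; np.save('f0.npy',f)
hsv=cv2.cvtColor(f,cv2.COLOR_RGB2HSV)
s=f[80:190,110:430]; 
m=((hsv[...,1]<50)&(hsv[...,2]<170)).astype(np.uint8)*120
m[(hsv[...,2]<110)&(hsv[...,1]>=50)]=255
out=np.vstack([cv2.resize(s[:,:,::-1],None,fx=2.5,fy=2.5,interpolation=cv2.INTER_CUBIC),cv2.cvtColor(cv2.resize(m[80:190,110:430],None,fx=2.5,fy=2.5,interpolation=0),8)])
cv2.imwrite('pics/crop1.png',out)
for n,uv in dict(boxcorner=(153,265),boxfar=(180,40),walnut=(218,242)).items(): print(n,onz(c,np.array(uv)*.64,0.0))
E
```

```text
boxcorner [0.5578083  0.41533671 0.        ]
boxfar [0.9478294  0.39606927 0.        ]
walnut [0.59705098 0.31076988 0.        ]
```

View pics/crop1.png

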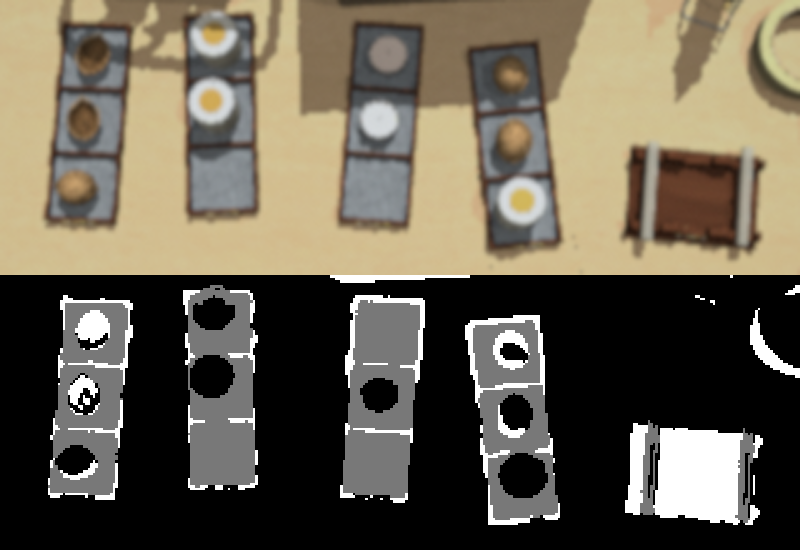

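The crop mask separates the trays cleanly. The walnut is at crop (77,187), close to the left wall of its pocket, and the jar at (521,201) is nearly central in the walnut tray. The rest is at about (692,197).

```bash
cat >> h.py <<'E'
def rects(c,mask,zs,amin,amax,roi):
    cs,_=cv2.findContours(mask.astype(np.uint8),cv2.RETR_EXTERNAL,cv2.CHAIN_APPROX_NONE); out=[]
    for k in cs:
        x,y,w,h=cv2.boundingRect(k); u=(x+w/2,y+h/2)
        if amin<cv2.contourArea(k)<amax and roi[0]<u[0]<roi[2] and roi[1]<u[1]<roi[3]:
            P=np.array([onz(c,p[0]+0.0,zs)[:2] for p in k])
            r=cv2.minAreaRect((P*1000).astype(np.float32)); out.append((u,r,k))
    return out
E
python3 - <<'E'
from h import *
c=imaging.capture('top'); c['frame']=np.load('f0.npy'); f=c['frame']
hsv=cv2.cvtColor(f,cv2.COLOR_RGB2HSV)
H,S,V=[hsv[...,i].astype(int) for i in range(3)]
m=((S<50)&(V<170))|(V<110)
m=cv2.morphologyEx(m.astype(np.uint8),cv2.MORPH_CLOSE,np.ones((3,3)))
for u,r,k in rects(c,m,.011,500,5000,(120,80,430,190)):
    b=cv2.boxPoints(r); b=b[np.argsort(b[:,0])]; near=b[:2].mean(0); far=b[2:].mean(0); ax=(far-near)/np.linalg.norm(far-near)
    print('tray',np.round(u),np.round(r[1],1),'yaw',round(np.degrees(np.arctan2(ax[1],ax[0])),1),'near centre',np.round(near+36*ax,1),'mid',np.round(r[0],1))
# walnut, sampled around
wm=(S>=60)&(V>=95)
x0,y0=140,152
sub=cv2.connectedComponents((wm[146:166,131:152]).astype(np.uint8))
for r in range(142,172): print(' '.join('%3d/%3d'%(S[r,q],V[r,q]) for q in range(128,158,2)))
E
```

```text
tray [388. 159.] [129.  96.] yaw -4.1 near centre [ 580.5 -309. ] mid [ 592.5 -309.9]
tray [315. 138.] [211.6  75.7] yaw 6.9 near centre [ 576.  -141.7] mid [ 645.3 -133.3]
tray [263. 130.] [ 75.9 210.9] yaw -4.1 near centre [597.6   5.9] mid [666.8   0.9]
tray [146. 129.] [ 75.  210.7] yaw -0.8 near centre [595.2 295.9] mid [664.5 294.9]
tray [198. 125.] [213.2  73.3] yaw 3.9 near centre [605.5 156.5] mid [676.  161.3]
 78/199 103/119  11/ 67   3/ 82  11/ 70  30/ 69  30/ 69  30/ 67  44/ 69  48/ 75  56/ 78  63/ 73  54/ 75  57/ 76 101/ 76
 79/197 105/112  14/ 93  20/117  16/ 94  11/ 90  14/ 89  14/ 92   8/ 90   8/ 91   5/ 93   3/ 89   6/ 88   3/ 74  92/ 75
 81/195 105/109  14/111  18/138  19/121  17/121  19/123  16/126  18/128  18/128  18/130  18/128  18/127  15/105  61/ 83
 84/195  94/108  16/124  17/148  18/138  18/139  18/142  17/146  17/147  19/144  18/145  17/147  17/146  18/131  41/ 93
 85/199  90/119  16/131  19/151  18/143  16/143  14/143  17/151  17/150  18/145  18/144  17/148  17/148  16/143  25/101
 84/204  89/129  15/133  18/152   9/141   6/137  13/135   5/143  12/145  18/
[... 2223 characters left out ...]
/117  20/115  34/ 90  35/ 80  33/ 85  33/ 84  11/ 93   6/130   2/136   9/136  10/133  35/108  94/125
 95/123  90/ 91  77/ 99  74/107  87/106  94/ 95  96/101  96/104  68/102  33/123  39/123  26/117  22/114  70/ 98  91/132
 80/149  98/102 103/ 99 103/111  91/126  99/111 111/117 108/120  97/108  73/118  90/105  77/ 96  74/ 96 107/ 88  88/136
 79/164  91/123  88/124  90/130  88/136  91/121 100/123  97/123  90/111  77/119 101/104  95/102  98/104 103/ 94  82/149
 79/171  83/151  80/159  83/159  84/151  88/133  89/134  89/144  88/128  80/127  87/129  85/141  87/137  90/122  78/174
 77/191  79/184  77/189  79/188  81/182  85/159  89/160  87/179  88/157  83/150  82/161  78/182  81/173  83/153  78/194
```

```bash
python3 - <<'E'
from h import *
c=imaging.capture('top'); c['frame']=np.load('f0.npy'); f=c['frame']
hsv=cv2.cvtColor(f,cv2.COLOR_RGB2HSV)
H,S,V=[hsv[...,i].astype(int) for i in range(3)]
o=get_obs(); M=R.from_rotvec(o['ee_rot']).as_matrix(); print(o['position'],M.round(3))
def blob(name,mask,uv,w,z):
    x,y=int(uv[0]*.64),int(uv[1]*.64); s=np.zeros_like(mask,np.uint8); s[y-w:y+w+1,x-w:x+w+1]=mask[y-w:y+w+1,x-w:x+w+1]
    n,l,st,ce=cv2.connectedComponentsWithStats(s); i=1+np.argmax(st[1:,4])
    ys,xs=np.nonzero(l==i); P=np.array([onz(c,(a,b),z)[:2] for a,b in zip(xs,ys)])*1000
    m=P.mean(0); e,v=np.linalg.eigh(np.cov(P.T)); ax=v[:,1]
    r=cv2.minAreaRect(P.astype(np.float32))
    print(name,st[i,4],'mean',m.round(1),'4sd',(4*np.sqrt(e)).round(1),'axis deg',np.degrees(np.arctan2(ax[1],ax[0])).round(1),'rect',np.round(r[0],1),np.round(r[1],1))
blob('walnut',(S>=60)&(V>=60),(218,242),11,.0195)
blob('wal far1',(S>=60)&(V>=60),(492,212),11,.0195)
blob('jar gold',(S>60)&(V>150),(498,252),11,.049)
blob('jar far gold',(S>60)&(V>150),(304,188),9,.049)
blob('jar all',(V>165),(498,250),14,.04)
green=(H>45)&(H<95)&(S>60)
blob('shell',(H<40)&(S>60),(269,331),16,.013)
blob('tea',(V>140)&(S<60),(519,336),14,.016)
blob('glue',(V>115)&(S<60),(414,336),26,.009)
for p in [(414,336),(519,336),(400,325)]:
    x,y=int(p[0]*.64),int(p[1]*.64); print(hsv[y-6:y+7:2,x-6:x+7:3].tolist()[3])
E
```

```text
[ 0.27553512 -0.56075774  0.22637176] [[ 0.898  0.441 -0.   ]
 [ 0.441 -0.898  0.001]
 [-0.    -0.001 -1.   ]]
walnut 164 mean [594.  303.2] 4sd [33.8 40. ] axis deg 77.1 rect [594.  303.2] [34.9 34.4]
wal far1 189 mean [ 645.5 -132.3] 4sd [34.2 44.4] axis deg 169.8 rect [ 645.5 -133.2] [32.1 40.8]
jar gold 72 mean [ 579.6 -136.4] 4sd [22.4 23.8] axis deg 100.9 rect [ 579.1 -136.7] [19.4 21.4]
jar far gold 66 mean [675.4 165.5] 4sd [22.8 23. ] axis deg -160.7 rect [675.1 165.3] [20.3 19.6]
jar all 280 mean [ 581.6 -138.2] 4sd [44.5 47.1] axis deg 100.4 rect [ 581.6 -138.4] [42.5 44.9]
shell 193 mean [452.7 218.3] 4sd [34.6 43.6] axis deg 98.4 rect [453.5 219.1] [32.  42.1]
tea 218 mean [ 453.6 -174.8] 4sd [39.7 41. ] axis deg -174.6 rect [ 453.8 -174.6] [38.8 38. ]
glue 212 mean [451.3  -9.9] 4sd [ 14.7 115.7] axis deg 101.4 rect [451.4  -8.4] [ 13.3 100.3]
[[41, 21, 170], [35, 19, 172], [36, 22, 165], [35, 22, 154], [39, 24, 140]]
[[100, 8, 199], [103, 8, 219], [90, 3, 204], [100, 7, 218], [103, 8, 217]]
[[76, 86, 133], [77, 86, 134], [77, 88, 131], [77, 67, 141], [77, 57, 148]]
```

The mask fits show the walnut and shell both lying across (long axis near y), so I'll grasp them closing along x. I now have enough to start moving, jar first.

```bash
cat > g.py <<'E'
import sys; from h import *
def goal(x,y,z,yaw,o=None):
    o=o or get_obs(); M=R.from_rotvec(o['ee_rot']).as_matrix()
    cur=np.degrees(np.arctan2(M[1,1],M[0,1])); az=np.degrees(np.arctan2(y,x))
    yaw=az+(yaw-az+90)%180-90 if len(sys.argv)<6 else yaw
    t=np.radians(yaw); T=np.column_stack([[-np.sin(t),np.cos(t),0],[np.cos(t),np.sin(t),0],[0,0,-1]]); T[:,0]=np.cross(T[:,1],T[:,2])
    d=np.array([x,y,z])/1000-o['position']
    print('clock',round(o['clock'],2),'yaw',round(cur,1),'->',round(yaw,1),'turn',np.degrees(R.from_matrix(M.T@T).as_rotvec()).round(1),'shift',(M.T@d*1000).round(1),'pos',o['position'].round(4))
goal(*map(float,sys.argv[1:5]))
E
python3 g.py 580 -137 130 96.9
```

```text
clock 0.25 yaw -63.8 -> -83.1 turn [-0.   0.  19.3] shift [ 460.1 -246.    96.5] pos [ 0.2755 -0.5608  0.2264]
```

```bash
python3 -m handwheel '[[[0,0,19.3],[460,-246,96],82],[[0,0,19.3],[460,-246,96],82],[[0,0,19.3],[460,-246,96],82],[[0,0,19.3],[460,-246,96],82],[[0,0,19.3],[460,-246,96],82],[[0,0,19.3],[460,-246,96],82],[[0,0,19.3],[460,-246,96],82],[[0,0,19.3],[460,-246,96],82],[[0,0,19.3],[460,-246,96],82],[[0,0,19.3],[460,-246,96],82]]'; python3 g.py 580 -137 130 96.9
```

```text
clock: 1.25
position: [0.5632, -0.1604, 0.1361]
ee_rot: [3.136, 0.188, 0.0]
ft_force: [0.5, -1.9, 0.5]
finger_gap: 0.894
grasp_force: 0.0
clock 1.25 yaw -83.1 -> -83.1 turn [ 0. -0. -0.] shift [ 19.5 -21.2   6.1] pos [ 0.5632 -0.1604  0.1361]
```

```bash
python3 -m handwheel '[[[0,0,0],[0,0,0],82],[[0,0,0],[0,0,0],82],[[0,0,0],[0,0,0],82]]' >/dev/null; python3 g.py 580 -137 130 96.9
```

```text
clock 1.55 yaw -83.2 -> -83.1 turn [ 0.   0.  -0.1] shift [ 21.4 -24.    6.3] pos [ 0.5616 -0.1634  0.1363]
```

```bash
python3 -m handwheel '[[[0,0,0],[21,-24,6],82],[[0,0,0],[21,-24,30],82],[[0,0,0],[21,-24,60],82],[[0,0,0],[21,-24,90],82],[[0,0,0],[21,-24,110],82],[[0,0,0],[21,-24,123],82],[[0,0,0],[21,-24,123],82],[[0,0,0],[21,-24,123],82]]'; python3 - <<'E'
from h import *
for n in('top','side'):
    c=imaging.capture(n); cv2.imwrite(f'pics/{n}2.png',cv2.resize(c['frame'][:,:,::-1],(800,600)))
E
```

```text
clock: 2.35
position: [0.5805, -0.1366, 0.0141]
ee_rot: [3.136, 0.186, 0.001]
ft_force: [1.2, 0.7, 0.4]
finger_gap: 0.891
grasp_force: 0.0
```

View pics/side2.png

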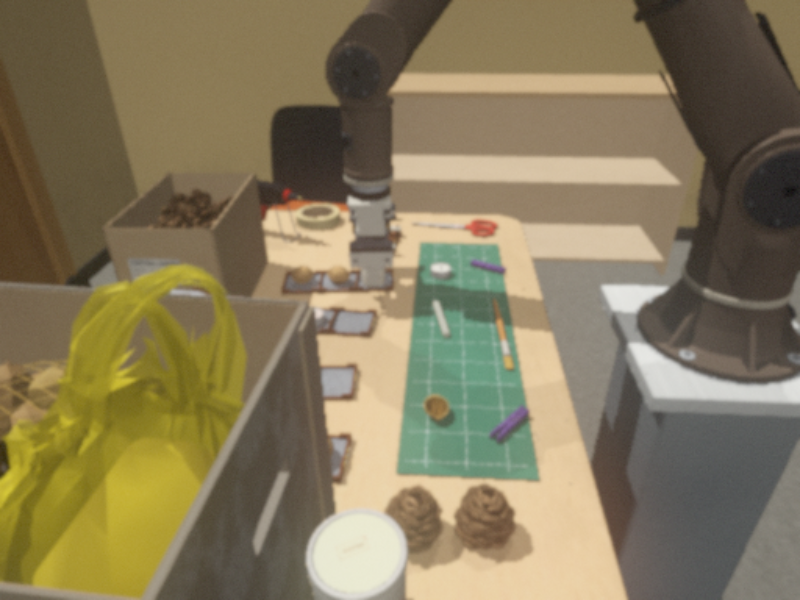

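The side view shows the fingers straddling the jar at (371,265), clear of the tray walls. I'll close and lift.

```bash
python3 -m handwheel '[[[0,0,0],[0,0,0],38],[[0,0,0],[0,0,0],38],[[0,0,0],[0,0,0],38],[[0,0,0],[0,0,0],38],[[0,0,0],[0,0,0],38],[[0,0,0],[0,0,-30],38],[[0,0,0],[0,0,-70],38],[[0,0,0],[0,0,-100],38],[[0,0,0],[0,0,-100],38],[[0,0,0],[0,0,-100],38]]'; python3 g.py 607 156.7 110 93.9
```

```text
clock: 3.45
position: [0.5805, -0.1357, 0.1138]
ee_rot: [3.136, 0.188, 0.002]
ft_force: [0.5, -0.3, -0.8]
finger_gap: 0.482
grasp_force: 30.0
clock 3.45 yaw -83.1 -> 93.9 turn [ 1.00e-01  0.00e+00 -1.77e+02] shift [  61.3 -287.2    3.8] pos [ 0.5805 -0.1357  0.1138]
```

```bash
python3 -m handwheel '[[[0,0,3],[61,-287,0],38],[[0,0,3],[61,-287,0],38],[[0,0,3],[61,-287,0],38],[[0,0,3],[61,-287,0],38],[[0,0,3],[61,-287,0],38],[[0,0,3],[61,-287,0],38],[[0,0,3],[61,-287,0],38],[[0,0,3],[61,-287,0],38],[[0,0,3],[61,-287,0],38],[[0,0,3],[61,-287,0],38]]'; python3 g.py 607 156.7 15 -86.1 f
```

```text
clock: 4.45
position: [0.6063, 0.1544, 0.1127]
ee_rot: [3.139, 0.102, -0.002]
ft_force: [0.3, -0.7, 0.1]
finger_gap: 0.486
grasp_force: 30.0
clock 4.45 yaw -86.3 -> -86.1 turn [ 0.1  0.1 -0.2] shift [ 0.9 -2.4 97.7] pos [0.6063 0.1544 0.1127]
```

```bash
python3 -m handwheel '[[[0,0,0],[1,-2,40],38],[[0,0,0],[1,-2,75],38],[[0,0,0],[1,-2,90],38],[[0,0,0],[1,-2,98],38],[[0,0,0],[1,-2,98],38],[[0,0,0],[1,-2,98],38]]'; python3 -m handwheel '[[[0,0,0],[0,0,0],60],[[0,0,0],[0,0,0],60],[[0,0,0],[0,0,0],60],[[0,0,0],[0,0,-20],60],[[0,0,0],[0,0,-50],60],[[0,0,0],[0,0,-100],60],[[0,0,0],[0,0,-120],60],[[0,0,0],[0,0,-120],60],[[0,0,0],[0,0,-120],60]]'; python3 g.py 594 303 130 -13
```

```text
clock: 5.05
position: [0.6083, 0.1584, 0.0164]
ee_rot: [-3.139, -0.105, -0.003]
ft_force: [0.6, 0.4, -1.5]
finger_gap: 0.487
grasp_force: 30.0
clock: 5.95
position: [0.6074, 0.1586, 0.1356]
ee_rot: [-3.14, -0.106, -0.001]
ft_force: [-0.7, 0.5, -0.4]
finger_gap: 0.655
grasp_force: 0.0
clock 5.95 yaw -86.1 -> -13.0 turn [  0.   -0.  -73.1] shift [  -3.6 -144.9    5.6] pos [0.6074 0.1586 0.1356]
```

```bash
python3 -m handwheel '[[[0,0,-73],[-2,-70,5],52],[[0,0,-73],[-2,-70,5],52],[[0,0,-73],[-2,-70,5],52],[[0,0,-73],[-3,-145,5],52],[[0,0,-73],[-3,-145,5],52],[[0,0,-73],[-3,-145,5],52],[[0,0,-73],[-3,-145,5],52],[[0,0,-73],[-3,-145,5],52],[[0,0,-73],[-3,-145,5],52],[[0,0,-73],[-3,-145,5],52]]';python3 -m handwheel '[[[0,0,0],[0,0,0],52],[[0,0,0],[0,0,0],52]]' >/dev/null; python3 g.py 594 303 130 -13; python3 - <<'E'
from h import *
c=imaging.capture('top'); cv2.imwrite(f'pics/top3.png',cv2.resize(c['frame'][60:230,60:330,::-1],(800,504)))
E
```

```text
clock: 6.95
position: [0.5937, 0.3024, 0.1284]
ee_rot: [-2.459, -1.954, 0.005]
ft_force: [0.2, 0.1, 0.2]
finger_gap: 0.565
grasp_force: 0.0
clock 7.15 yaw -13.2 -> -13.0 turn [-0.   0.  -0.2] shift [-0.  -0.2 -0.4] pos [0.5942 0.303  0.1296]
```

View pics/top3.png

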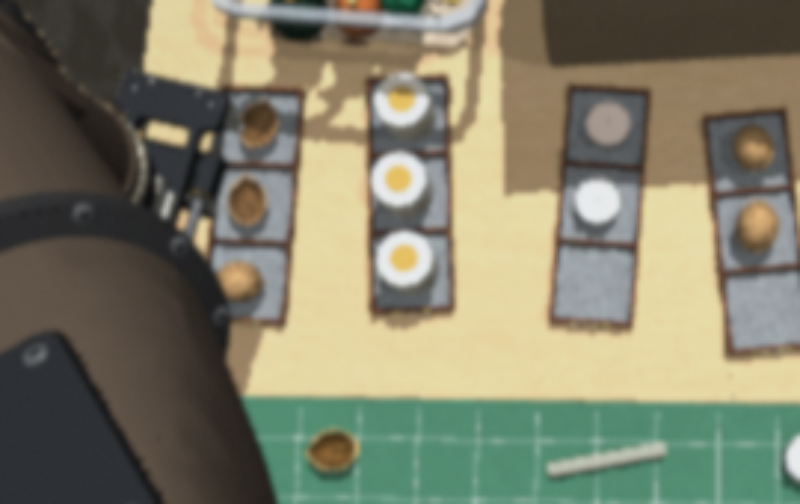

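The jar now stands centred in its tray at (403,258), and the walnut is undisturbed at (238,283). The arm is above the left box, so I'll descend on the walnut.

```bash
python3 -m handwheel '[[[0,0,0],[0,0,40],54],[[0,0,0],[0,0,75],54],[[0,0,0],[0,0,100],54],[[0,0,0],[0,0,110],54],[[0,0,0],[0,0,116],54],[[0,0,0],[0,0,116],54],[[0,0,0],[0,0,116],54]]';  python3 -m handwheel '[[[0,0,0],[0,0,0],25],[[0,0,0],[0,0,0],25],[[0,0,0],[0,0,0],25],[[0,0,0],[0,0,0],25],[[0,0,0],[0,0,0],25]]'
```

```text
clock: 7.9
position: [0.5954, 0.3036, 0.0157]
ee_rot: [2.461, 1.952, 0.003]
ft_force: [0.6, 0.1, -0.0]
finger_gap: 0.59
grasp_force: 0.0
clock: 8.4
position: [0.5948, 0.3032, 0.0148]
ee_rot: [2.461, 1.953, 0.001]
ft_force: [-0.6, -0.3, 4.3]
finger_gap: 0.354
grasp_force: 30.0
```

```bash
python3 -m handwheel '[[[0,0,0],[0,0,-10],25],[[0,0,0],[0,0,-40],25],[[0,0,0],[0,0,-80],25],[[0,0,0],[0,0,-105],25],[[0,0,0],[0,0,-105],25],[[0,0,0],[0,0,-105],25]]'; python3 g.py 577.8 -141.5 118 -83.1 f
```

```text
clock: 9.0
position: [0.5947, 0.3031, 0.1201]
ee_rot: [2.461, 1.953, 0.002]
ft_force: [-0.2, 0.5, -0.1]
finger_gap: 0.353
grasp_force: 30.0
clock 9.0 yaw -13.1 -> -83.1 turn [ 0.  -0.1 70. ] shift [-436.8   84.5    1.9] pos [0.5947 0.3031 0.1201]
```

```bash
python3 -m handwheel '[[[0,0,70],[-437,84,0],25],[[0,0,70],[-437,84,0],25],[[0,0,70],[-437,84,0],25],[[0,0,70],[-437,84,0],25],[[0,0,70],[-437,84,0],25],[[0,0,70],[-437,84,0],25],[[0,0,70],[-437,84,0],25],[[0,0,70],[-437,84,0],25],[[0,0,70],[-437,84,0],25],[[0,0,70],[-437,84,0],25]]';python3 -m handwheel '[[[0,0,0],[0,0,0],25],[[0,0,0],[0,0,0],25],[[0,0,0],[0,0,0],25]]'; python3 g.py 577.8 -141.5 15 -83.1 f; python3 - <<'E'
from h import *
c=imaging.capture('side'); cv2.imwrite(f'pics/side3.png',cv2.resize(c['frame'][110:230,160:320,::-1],(800,600),interpolation=2))
E
```

```text
clock: 10.0
position: [0.5746, -0.1507, 0.118]
ee_rot: [3.133, 0.17, -0.005]
ft_force: [-0.2, -0.6, -0.1]
finger_gap: 0.348
grasp_force: 30.0
clock: 10.3
position: [0.577, -0.1397, 0.1189]
ee_rot: [-3.135, -0.192, 0.001]
ft_force: [-0.3, -0.0, 0.8]
finger_gap: 0.348
grasp_force: 30.0
clock 10.3 yaw -83.0 -> -83.1 turn [-0.1  0.   0.1] shift [  0.7   2.  103.9] pos [ 0.577  -0.1397  0.1189]
```

View pics/side3.png

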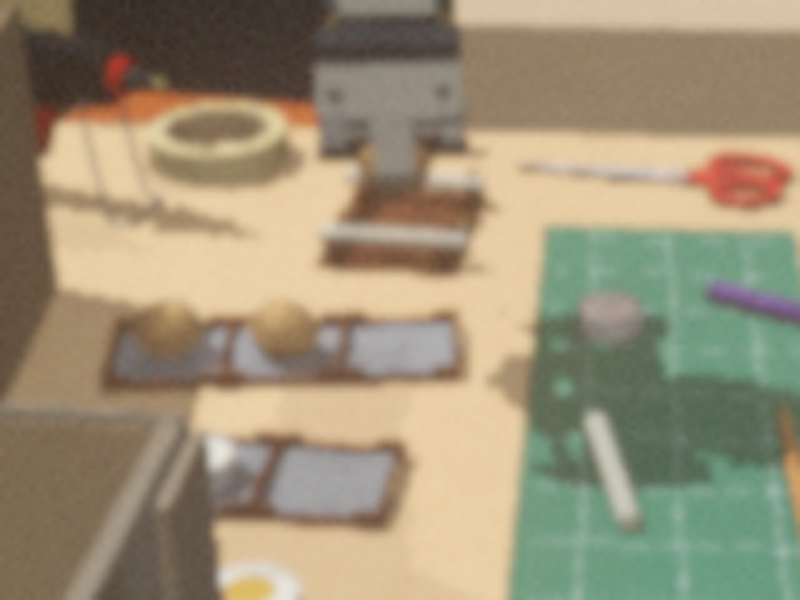

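The walnut is held at (397,160), roughly centred between the fingers, and the walnut pocket at (405,345) is empty. I'll lower it.

```bash
python3 -m handwheel '[[[0,0,0],[1,2,40],25],[[0,0,0],[1,2,75],25],[[0,0,0],[1,2,95],25],[[0,0,0],[1,2,104],25],[[0,0,0],[1,2,104],25],[[0,0,0],[1,2,104],25],[[0,0,0],[1,2,104],25]]'; python3 -m handwheel '[[[0,0,0],[0,0,0],50],[[0,0,0],[0,0,0],50],[[0,0,0],[0,0,0],50],[[0,0,0],[0,0,-20],50],[[0,0,0],[0,0,-50],50],[[0,0,0],[0,0,-100],50],[[0,0,0],[0,0,-120],50],[[0,0,0],[0,0,-120],50],[[0,0,0],[0,0,-120],50]]'; python3 g.py 453 218.7 130 8.4
```

```text
clock: 11.05
position: [0.5789, -0.1431, 0.016]
ee_rot: [3.136, 0.189, 0.002]
ft_force: [-0.0, 0.3, -0.7]
finger_gap: 0.347
grasp_force: 30.0
clock: 11.95
position: [0.5783, -0.1435, 0.1355]
ee_rot: [3.136, 0.188, 0.001]
ft_force: [-0.4, -0.2, 0.1]
finger_gap: 0.543
grasp_force: 0.0
clock 11.95 yaw -83.1 -> 8.4 turn [  0.   -0.  -91.5] shift [ -81.1 -374.6    5.3] pos [ 0.5783 -0.1435  0.1355]
```

```bash
python3 -m handwheel '[[[0,0,-91.5],[-81,-375,5],55],[[0,0,-91.5],[-81,-375,5],55],[[0,0,-91.5],[-81,-375,5],55],[[0,0,-91.5],[-81,-375,5],55],[[0,0,-91.5],[-81,-375,5],55],[[0,0,-91.5],[-81,-375,5],55],[[0,0,-91.5],[-81,-375,5],55],[[0,0,-91.5],[-81,-375,5],55],[[0,0,-91.5],[-81,-375,5],55],[[0,0,-91.5],[-81,-375,5],55]]';python3 -m handwheel '[[[0,0,-10],[0,0,0],55],[[0,0,-10],[0,0,0],55],[[0,0,-10],[0,0,0],55],[[0,0,-10],[0,0,0],55]]'; python3 g.py 453 218.7 9 8.4
```

```text
clock: 12.95
position: [0.4513, 0.2203, 0.1289]
ee_rot: [-2.154, -2.284, 0.003]
ft_force: [0.1, -0.7, -0.5]
finger_gap: 0.598
grasp_force: 0.0
clock: 13.35
position: [0.4528, 0.2189, 0.1298]
ee_rot: [-1.964, -2.451, 0.001]
ft_force: [0.0, -0.1, 0.6]
finger_gap: 0.6
grasp_force: 0.0
clock 13.35 yaw 12.6 -> 8.4 turn [-0.1  0.   4.2] shift [ -0.2   0.3 120.8] pos [0.4528 0.2189 0.1298]
```

```bash
python3 -m handwheel '[[[0,0,4],[0,0,40],55],[[0,0,4],[0,0,80],55],[[0,0,4],[0,0,105],55],[[0,0,4],[0,0,115],55],[[0,0,4],[0,0,121],55],[[0,0,4],[0,0,121],55],[[0,0,4],[0,0,121],55]]';  python3 -m handwheel '[[[0,0,0],[0,0,0],20],[[0,0,0],[0,0,0],20],[[0,0,0],[0,0,0],20],[[0,0,0],[0,0,0],20],[[0,0,0],[0,0,0],20]]'; python3 - <<'E'
from h import *
c=imaging.capture('side'); cv2.imwrite(f'pics/side4.png',cv2.resize(c['frame'][180:300,220:380,::-1],(800,600),interpolation=2))
E
```

```text
clock: 14.05
position: [0.4538, 0.2196, 0.0104]
ee_rot: [2.044, 2.385, 0.003]
ft_force: [0.1, -0.4, 1.1]
finger_gap: 0.594
grasp_force: 0.0
clock: 14.55
position: [0.4533, 0.2193, 0.0097]
ee_rot: [2.044, 2.385, 0.001]
ft_force: [-1.5, -0.8, 5.3]
finger_gap: 0.334
grasp_force: 30.0
```

View pics/side4.png

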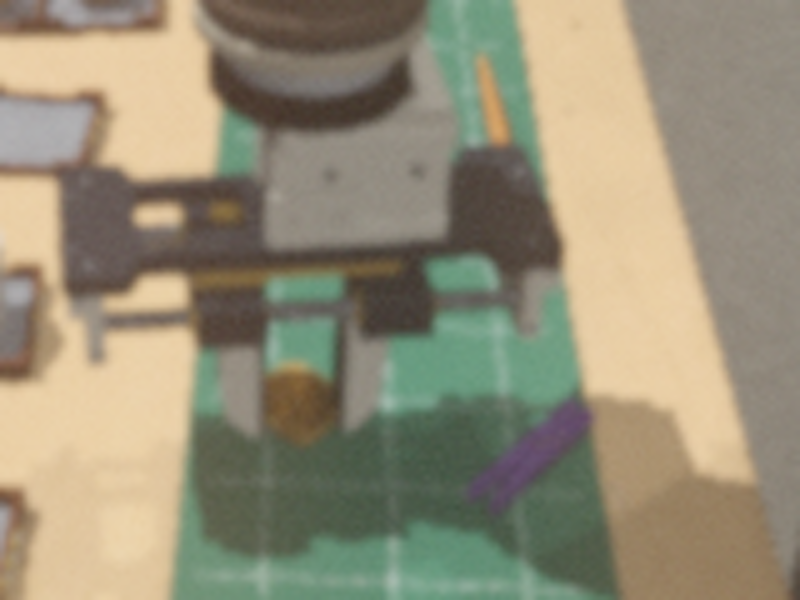

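The fingers hold the shell across its waist at (300,400), level. I'll lift and carry it.

```bash
python3 -m handwheel '[[[0,0,0],[0,0,-20],20],[[0,0,0],[0,0,-60],20],[[0,0,0],[0,0,-100],20],[[0,0,0],[0,0,-110],20],[[0,0,0],[0,0,-110],20],[[0,0,0],[0,0,-110],20]]'; python3 g.py 596.5 295.9 120 89.2 f
```

```text
clock: 15.2
position: [0.4526, 0.2186, 0.1184]
ee_rot: [-2.044, -2.385, 0.002]
ft_force: [-0.3, 0.5, -0.6]
finger_gap: 0.333
grasp_force: 30.0
clock 15.2 yaw 8.8 -> 89.2 turn [ -0.1  -0.  -80.4] shift [ 54.4 154.   -1.8] pos [0.4526 0.2186 0.1184]
```

```bash
python3 -m handwheel '[[[0,0,-80.4],[54,154,0],20],[[0,0,-80.4],[54,154,0],20],[[0,0,-80.4],[54,154,0],20],[[0,0,-80.4],[54,154,0],20],[[0,0,-80.4],[54,154,0],20],[[0,0,-80.4],[54,154,0],20],[[0,0,-80.4],[54,154,0],20],[[0,0,-80.4],[54,154,0],20],[[0,0,-80.4],[54,154,0],20],[[0,0,-80.4],[54,154,0],20]]';python3 -m handwheel '[[[0,0,0],[0,0,0],20],[[0,0,0],[0,0,0],20],[[0,0,0],[0,0,0],20]]'; python3 g.py 596.5 295.9 11 89.2 f
```

```text
clock: 16.2
position: [0.596, 0.2955, 0.1164]
ee_rot: [-0.012, -3.138, 0.003]
ft_force: [0.3, 0.4, 0.5]
finger_gap: 0.334
grasp_force: 30.0
clock: 16.5
position: [0.5966, 0.296, 0.1184]
ee_rot: [-0.023, -3.14, 0.001]
ft_force: [-1.2, -0.7, -0.7]
finger_gap: 0.338
grasp_force: 30.0
clock 16.5 yaw 89.1 -> 89.2 turn [-0.  -0.1 -0.1] shift [-0.000e+00 -1.000e-01  1.074e+02] pos [0.5966 0.296  0.1184]
```

```bash
python3 -m handwheel '[[[0,0,0],[0,0,40],20],[[0,0,0],[0,0,75],20],[[0,0,0],[0,0,95],20],[[0,0,0],[0,0,103],20],[[0,0,0],[0,0,108],20],[[0,0,0],[0,0,108],20],[[0,0,0],[0,0,108],20]]'; python3 -m handwheel '[[[0,0,0],[0,0,0],46],[[0,0,0],[0,0,0],46],[[0,0,0],[0,0,0],46],[[0,0,0],[0,0,-10],46],[[0,0,0],[0,0,-30],46],[[0,0,0],[0,0,-70],46],[[0,0,0],[0,0,-120],46],[[0,0,0],[0,0,-120],46],[[0,0,0],[0,0,-120],46]]'; python3 g.py 453.7 -174.7 130 0
```

```text
clock: 17.2
position: [0.5976, 0.2967, 0.0126]
ee_rot: [0.022, 3.14, 0.002]
ft_force: [0.5, 0.2, 0.2]
finger_gap: 0.338
grasp_force: 30.0
clock: 18.1
position: [0.5977, 0.2968, 0.1336]
ee_rot: [0.022, 3.138, 0.002]
ft_force: [-0.4, -0.6, -0.5]
finger_gap: 0.501
grasp_force: 0.0
clock 18.1 yaw 89.2 -> 0.0 turn [ 0.2  0.1 89.2] shift [ 137.5 -473.4    2.5] pos [0.5977 0.2968 0.1336]
```

```bash
python3 -m handwheel '[[[0,0,3],[137,-473,2],60],[[0,0,3],[137,-473,2],60],[[0,0,3],[137,-473,2],60],[[0,0,3],[137,-473,2],60],[[0,0,3],[137,-473,2],60],[[0,0,3],[137,-473,2],60],[[0,0,3],[137,-473,2],60],[[0,0,3],[137,-473,2],60],[[0,0,3],[137,-473,2],60],[[0,0,3],[137,-473,2],60]]';python3 -m handwheel '[[[0,0,0],[4,-12,0],60],[[0,0,0],[4,-12,0],60],[[0,0,0],[4,-12,0],60],[[0,0,0],[4,-12,0],60]]'; python3 g.py 453.7 -174.7 8.5 86 f
python3 - <<'E'
from h import *
c=imaging.capture('top'); cv2.imwrite(f'pics/top5.png',cv2.resize(c['frame'][60:250,110:430,::-1],(800,475)))
E
```

```text
clock: 19.1
position: [0.4513, -0.1777, 0.1284]
ee_rot: [-0.106, -3.138, 0.0]
ft_force: [1.0, 0.0, -0.3]
finger_gap: 0.653
grasp_force: 0.0
clock: 19.5
position: [0.4493, -0.1847, 0.1294]
ee_rot: [0.099, 3.14, 0.001]
ft_force: [-1.2, -0.7, -0.7]
finger_gap: 0.655
grasp_force: 0.0
clock 19.5 yaw 86.4 -> 86.0 turn [0.  0.  0.4] shift [ -3.8  10.1 120.9] pos [ 0.4493 -0.1847  0.1294]
```

View pics/top5.png

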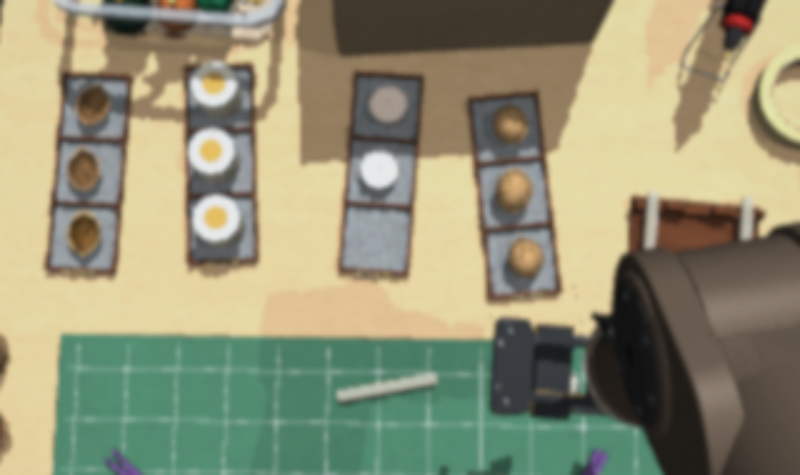

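The shell (84,235), jar (216,219) and walnut (525,257) are each central in their own near pocket. Next is the tea light.

```bash
python3 -m handwheel '[[[0,0,0],[-4,10,30],60],[[0,0,0],[-4,10,70],60],[[0,0,0],[-4,10,100],60],[[0,0,0],[-4,10,112],60],[[0,0,0],[-4,10,121],60],[[0,0,0],[-4,10,121],60],[[0,0,0],[-4,10,121],60]]';  python3 -m handwheel '[[[0,0,0],[0,0,0],30],[[0,0,0],[0,0,0],30],[[0,0,0],[0,0,0],30],[[0,0,0],[0,0,0],30],[[0,0,0],[0,0,0],30],[[0,0,0],[0,0,-30],30],[[0,0,0],[0,0,-70],30],[[0,0,0],[0,0,-110],30],[[0,0,0],[0,0,-110],30],[[0,0,0],[0,0,-110],30]]'; python3 g.py 599 5.8 119 86 f
```

```text
clock: 20.25
position: [0.4542, -0.1769, 0.0093]
ee_rot: [0.103, 3.138, -0.001]
ft_force: [0.8, 0.2, -0.1]
finger_gap: 0.654
grasp_force: 0.0
clock: 21.25
position: [0.4536, -0.1775, 0.1191]
ee_rot: [0.105, 3.138, -0.002]
ft_force: [-1.0, -0.1, -0.0]
finger_gap: 0.41
grasp_force: 30.0
clock 21.25 yaw 86.2 -> 86.0 turn [-0.1  0.1  0.2] shift [-132.8  192.6    0. ] pos [ 0.4536 -0.1775  0.1191]
```

```bash
python3 -m handwheel '[[[0,0,0],[-133,193,0],30],[[0,0,0],[-133,193,0],30],[[0,0,0],[-133,193,0],30],[[0,0,0],[-133,193,0],30],[[0,0,0],[-133,193,0],30],[[0,0,0],[-133,193,0],30],[[0,0,0],[-133,193,0],30],[[0,0,0],[-133,193,0],30],[[0,0,0],[-133,193,0],30]]'; python3 g.py 599 5.8 9.5 86 f
```

```text
clock: 22.15
position: [0.598, 0.0051, 0.1177]
ee_rot: [-0.107, -3.139, 0.002]
ft_force: [0.5, -0.0, -0.1]
finger_gap: 0.411
grasp_force: 30.0
clock 22.15 yaw 86.1 -> 86.0 turn [-0.1 -0.1  0.1] shift [ -1.1   0.9 108.2] pos [0.598  0.0051 0.1177]
```

```bash
python3 -m handwheel '[[[0,0,0],[-1,1,40],30],[[0,0,0],[-1,1,75],30],[[0,0,0],[-1,1,95],30],[[0,0,0],[-1,1,103],30],[[0,0,0],[-1,1,108],30],[[0,0,0],[-1,1,108],30],[[0,0,0],[-1,1,108],30]]'; python3 -m handwheel '[[[0,0,0],[0,0,0],54],[[0,0,0],[0,0,0],54],[[0,0,0],[0,0,0],54],[[0,0,0],[0,0,-10],54],[[0,0,0],[0,0,-30],54],[[0,0,0],[0,0,-70],54],[[0,0,0],[0,0,-120],54],[[0,0,0],[0,0,-120],54],[[0,0,0],[0,0,-120],54]]'; python3 g.py 451.3 -8.8 130 11.4
```

```text
clock: 22.85
position: [0.6006, 0.0078, 0.0114]
ee_rot: [0.104, 3.138, 0.0]
ft_force: [-1.1, -0.4, 0.3]
finger_gap: 0.411
grasp_force: 30.0
clock: 23.75
position: [0.6007, 0.0079, 0.1323]
ee_rot: [0.104, 3.137, -0.0]
ft_force: [-0.6, -0.5, -0.9]
finger_gap: 0.587
grasp_force: 0.0
clock 23.75 yaw 86.2 -> 11.4 turn [ 0.1  0.2 74.8] shift [147.9 -26.6   1.9] pos [0.6007 0.0079 0.1323]
```

```bash
python3 -m handwheel '[[[0,0,74.8],[148,-27,2],36],[[0,0,74.8],[148,-27,2],36],[[0,0,74.8],[148,-27,2],36],[[0,0,74.8],[148,-27,2],36],[[0,0,74.8],[148,-27,2],36],[[0,0,74.8],[148,-27,2],36],[[0,0,74.8],[148,-27,2],36],[[0,0,74.8],[148,-27,2],36],[[0,0,74.8],[148,-27,2],36],[[0,0,74.8],[148,-27,2],36]]';python3 -m handwheel '[[[0,0,0],[0,0,0],36],[[0,0,0],[0,0,0],36],[[0,0,0],[0,0,0],36]]'; python3 g.py 451.3 -8.8 5 11.4
python3 - <<'E'
from h import *
c=imaging.capture('top'); cv2.imwrite(f'pics/top6.png',cv2.resize(c['frame'][60:250,110:430,::-1],(800,475)))
E
```

```text
clock: 24.75
position: [0.4495, -0.0095, 0.1276]
ee_rot: [-1.991, -2.429, 0.002]
ft_force: [-0.0, -0.8, 0.3]
finger_gap: 0.389
grasp_force: 0.0
clock: 25.05
position: [0.4502, -0.0094, 0.1281]
ee_rot: [-1.987, -2.432, 0.0]
ft_force: [0.5, 0.8, 0.1]
finger_gap: 0.392
grasp_force: 0.0
clock 25.05 yaw 11.5 -> 11.4 turn [-0.  -0.   0.1] shift [  0.4   1.3 123.1] pos [ 0.4502 -0.0094  0.1281]
```

View pics/top6.png

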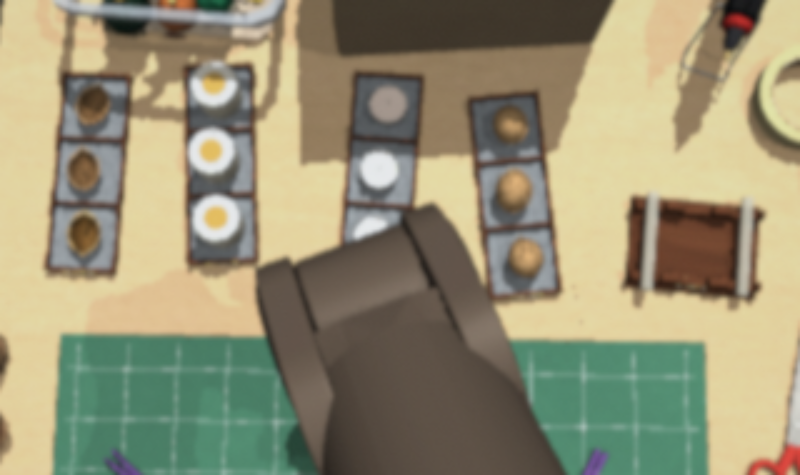

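The tea light is in its near pocket, partly hidden at (372,228). The rest's notch is free at (693,245). Next I'll grasp the glue stick.

```bash
python3 -m handwheel '[[[0,0,0],[0,1,40],36],[[0,0,0],[0,1,80],36],[[0,0,0],[0,1,105],36],[[0,0,0],[0,1,116],36],[[0,0,0],[0,1,123],36],[[0,0,0],[0,1,123],36],[[0,0,0],[0,1,123],36]]';  python3 -m handwheel '[[[0,0,0],[0,0,0],2],[[0,0,0],[0,0,0],2],[[0,0,0],[0,0,0],2],[[0,0,0],[0,0,0],2],[[0,0,0],[0,0,0],2],[[0,0,0],[0,0,-30],2],[[0,0,0],[0,0,-70],2],[[0,0,0],[0,0,-110],2],[[0,0,0],[0,0,-110],2],[[0,0,0],[0,0,-110],2]]'; python3 g.py 592.5 -309.9 116 85.9 f
```

```text
clock: 25.8
position: [0.4522, -0.0091, 0.0062]
ee_rot: [1.989, 2.43, 0.001]
ft_force: [0.6, 0.4, -0.0]
finger_gap: 0.396
grasp_force: 0.0
clock: 26.8
position: [0.4518, -0.0095, 0.116]
ee_rot: [1.989, 2.429, 0.001]
ft_force: [-0.2, -0.4, -1.1]
finger_gap: 0.107
grasp_force: 30.0
clock 26.8 yaw 11.4 -> 85.9 turn [  0.1   0.1 -74.5] shift [-322.3   78.6    0.4] pos [ 0.4518 -0.0095  0.116 ]
```

```bash
python3 -m handwheel '[[[0,0,-74.5],[-322,79,0],2],[[0,0,-74.5],[-322,79,0],2],[[0,0,-74.5],[-322,79,0],2],[[0,0,-74.5],[-322,79,0],2],[[0,0,-74.5],[-322,79,0],2],[[0,0,-74.5],[-322,79,0],2],[[0,0,-74.5],[-322,79,0],2],[[0,0,-74.5],[-322,79,0],2],[[0,0,-74.5],[-322,79,0],2],[[0,0,-74.5],[-322,79,0],2]]';python3 -m handwheel '[[[0,0,0],[0,0,0],2],[[0,0,0],[0,0,0],2],[[0,0,0],[0,0,0],2],[[0,0,0],[0,0,0],2]]'; python3 g.py 592.5 -309.9 15 85.9 f
python3 - <<'E'
from h import *
c=imaging.capture('side'); cv2.imwrite(f'pics/side7.png',cv2.resize(c['frame'][90:210,180:340,::-1],(800,600),interpolation=2))
E
```

```text
clock: 27.8
position: [0.5915, -0.3089, 0.1127]
ee_rot: [-0.11, -3.137, -0.003]
ft_force: [0.4, 0.7, 0.0]
finger_gap: 0.109
grasp_force: 30.0
clock: 28.2
position: [0.5926, -0.3091, 0.1154]
ee_rot: [0.113, 3.14, -0.001]
ft_force: [0.1, 0.1, 0.6]
finger_gap: 0.109
grasp_force: 30.0
clock 28.2 yaw 85.9 -> 85.9 turn [-0.  0. -0.] shift [  0.   -0.8 100.4] pos [ 0.5926 -0.3091  0.1154]
```

View pics/side7.png

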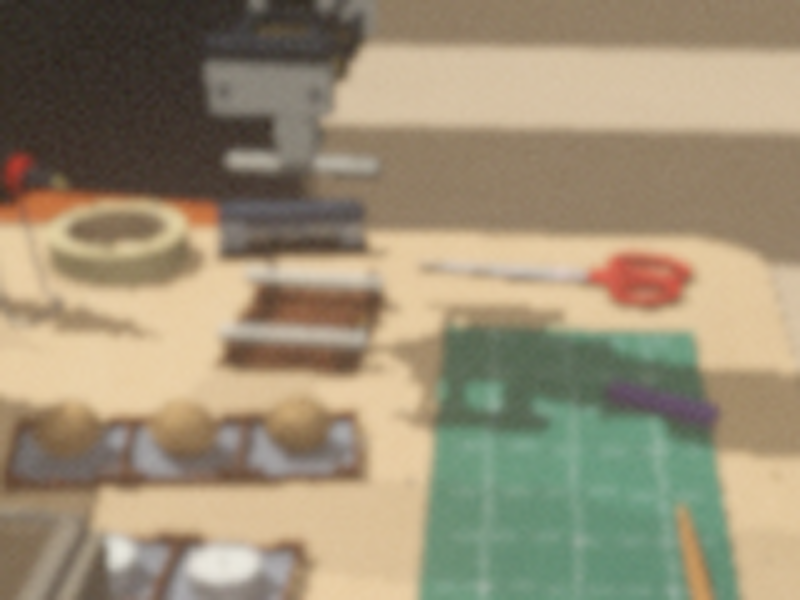

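The stick is held level, with ends at (226,158) and (380,166), and seems slightly off-centre in the fingers. I'll compute the offset.

```bash
python3 - <<'E'
from h import *
c=imaging.capture('side'); f=c['frame']; o=get_obs(); p=o['position']+[0,0,.0045]
k=lambda p:(proj(c,p)-[180,90])*5
ax=np.array([np.cos(np.radians(-4.1)),np.sin(np.radians(-4.1)),0])
print([k(p+ax*s).round(0) for s in(-.049,0,.049)])
E
```

```text
[array([373., 165.]), array([298., 162.]), array([224., 158.])]
```

```bash
python3 -m handwheel '[[[0,0,0],[-2,-1,30],2],[[0,0,0],[-2,-1,65],2],[[0,0,0],[-2,-1,85],2],[[0,0,0],[-2,-1,95],2],[[0,0,0],[-2,-1,100],2],[[0,0,0],[-2,-1,100],2],[[0,0,0],[-2,-1,100],2]]'; python3 -m handwheel '[[[0,0,0],[0,0,0],24],[[0,0,0],[0,0,0],24],[[0,0,0],[0,0,0],24],[[0,0,0],[0,0,-10],24],[[0,0,0],[0,0,-30],24],[[0,0,0],[0,0,-70],24],[[0,0,0],[0,0,-120],24],[[0,0,0],[0,0,-120],24],[[0,0,0],[0,0,-120],24]]'; python3 -m handwheel '[[[0,0,0],[250,-60,-60],24],[[0,0,0],[250,-60,-60],24],[[0,0,0],[250,-60,-60],24],[[0,0,0],[250,-60,-60],24],[[0,0,0],[250,-60,-60],24],[[0,0,0],[250,-60,-60],24],[[0,0,0],[250,-60,-60],24]]'; python3 - <<'E'
from h import *
c=imaging.capture('top'); cv2.imwrite(f'pics/top8.png',cv2.resize(c['frame'][60:250,110:430,::-1],(800,475),interpolation=2))
d=imaging.capture('side'); cv2.imwrite(f'pics/side8.png',cv2.resize(d['frame'][110:250,160:340,::-1],(771,600),interpolation=2))
E
```

```text
clock: 29.0
position: [0.5953, -0.3105, 0.0166]
ee_rot: [0.112, 3.138, -0.001]
ft_force: [0.1, -0.4, 0.9]
finger_gap: 0.112
grasp_force: 30.0
clock: 29.9
position: [0.5954, -0.3105, 0.1377]
ee_rot: [0.112, 3.136, -0.002]
ft_force: [-1.4, -0.6, -0.6]
finger_gap: 0.26
grasp_force: 0.0
clock: 30.6
position: [0.3374, -0.3535, 0.1949]
ee_rot: [-0.119, -3.137, 0.001]
ft_force: [0.2, -0.4, -0.0]
finger_gap: 0.264
grasp_force: 0.0
```

View pics/top8.png

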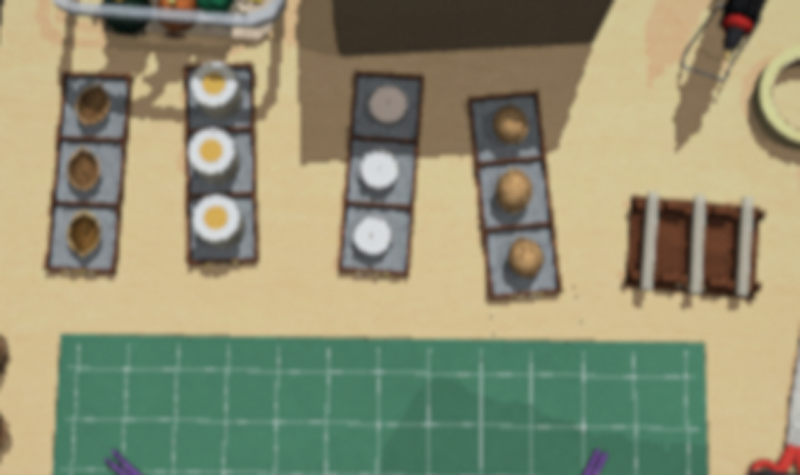

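View pics/side8.png

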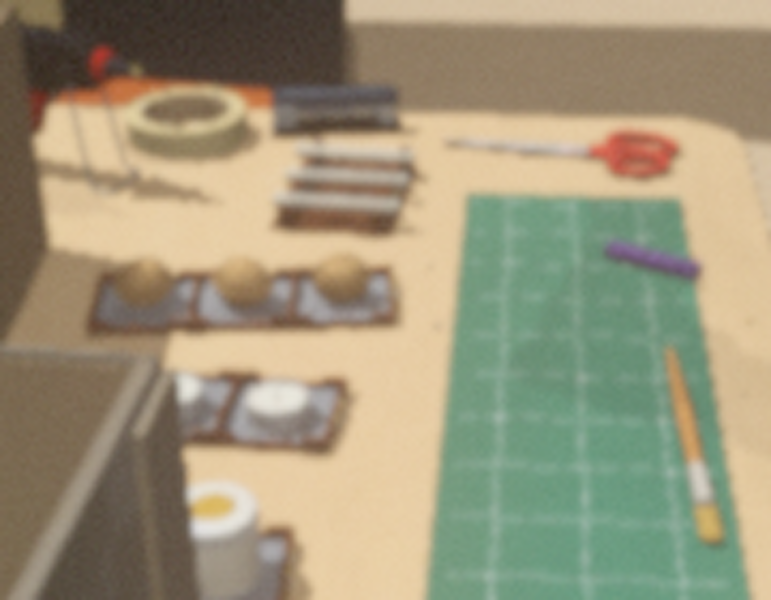

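Both views show all four near pockets filled with their own kind and centred: shell (84,235), jar (216,219), tea light (372,236), walnut (525,257). The stick lies in the middle notches at (698,245), level with its neighbours, and the robot is clear.

```bash
python3 - <<'E'
from h import *; from bench import job
c=imaging.capture('top')
for n,u,z,t in [('walnut',(525,257),.0195,(577.8,-141.5)),('shell',(84,235),.015,(596.5,295.9)),('tea',(372,236),.019,(599,5.8)),('jar',(216,218),.049,(607,156.7)),('glue',(698,245),.018,(592.5,-309.9))]:
    print(n,(onz(c,np.array(u)/2.5+[110,60],z)[:2]*1000-t).round(1))
print(job.finish_job())
E
```

```text
walnut [ 0.2 -2.5]
shell [-0.2 -0.3]
tea [-1.5  0.8]
jar [0.3 0.2]
glue [-0.3 -3.1]
the job is handed in; nothing more can be done
None
```

All five pieces are in their own trays and the job is handed in at about 31 s; by the last top image each sits within about 3 mm of its target, and I haven't seen the verdict.

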